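# Seat the salt and pepper in the graded cruet stand

## Task

Put the salt shaker and the wooden pepper mill away in the cruet stand, each upright and fully down in the hole that fits it closely: not one that it rattles about in. Lower them in rather than letting them fall from above the stand, let go, and leave the spice jar with the white cap and the tin standing where they are.

Things in the scene. Friction and masses are not known exactly. Their poses are not given: they have to be found in the camera images.
- stand: The cruet stand: a fixed rounded wooden block, 104 x 318 mm in plan and 44 mm high with its rubber feet, with one row of four round holes along its y axis that shrink in diameter from the -y end to the +y end: 70, 63, 56 and 49 mm, centres at y = -106.5, -25, +49.5 and +117 mm on its centre line. Origin: centre of its underside; y along the row, x across it, z up.
- hole_49 (a point): Centre of the mouth (top-face level) of the smallest, +y end hole of the stand, 49 mm in diameter; blind, flat-bottomed, 30 mm deep, with a 3 mm bevel round the mouth. z points up out of the hole.
- hole_56 (a point): Centre of the mouth (top-face level) of the second smallest hole of the stand, 56 mm in diameter; blind, flat-bottomed, 30 mm deep, with a 3 mm bevel round the mouth. z points up out of the hole.
- hole_63 (a point): Centre of the mouth (top-face level) of the second largest hole of the stand, 63 mm in diameter; blind, flat-bottomed, 30 mm deep, with a 3 mm bevel round the mouth. z points up out of the hole.
- hole_70 (a point): Centre of the mouth (top-face level) of the largest, -y end hole of the stand, 70 mm in diameter; blind, flat-bottomed, 30 mm deep, with a 3 mm bevel round the mouth. z points up out of the hole.
- salt_shaker_mid (a point): Centre, half-way up (45 mm above its foot), of the salt shaker: clear round body with a light grey domed cap, 90 mm tall, body 44 mm in diameter at its widest (30 mm above the foot), narrowing to 36 mm at the foot and to 36 mm at 55 mm up; cap 34 mm in diameter from 66 to 78 mm up, domed above. Loose, about 0.1 kg, stands upright; z up along its axis.
- salt_shaker: The same salt shaker; origin at the centre of its foot.
- pepper_mill_mid (a point): Centre, half-way up (85 mm above its foot), of the pepper mill: turned wood, 170 mm tall, foot 58 mm in diameter; its waist looks slimmer, but to the fingers the body is a plain taper from 58 mm at the foot to 48 mm at 120 mm up (50 mm at 105 mm up); above it a round head 49 mm in diameter (widest about 140 mm above the foot) and a small 12 mm knob on top from 159 mm. Loose, about 0.18 kg, the head does not turn; z up along its axis.
- pepper_mill: The same pepper mill; origin at the centre of its foot.
- turmeric_jar: A bystander: small amber spice jar with a white cap, 45 mm in diameter, 83 mm tall; origin at the centre of its foot. To be left alone.
- tin_half: A bystander: short food tin, 75 mm in diameter, 58 mm tall; origin at the centre of its foot. To be left alone.
Not all that is in view belongs to the job. Of the things that look like the pepper_mill, the middle-sized one is meant. What is shaped like the salt_shaker but black is not meant.

How it is judged:
By the outcome, as a careful person would: the job done as asked, in the order asked, and still so for the second after the job is handed in, with the robot touching nothing.
It also fails if it takes over 72 s, if anything falls off the work surface, if the arm or the gripper's body presses on something with over 40 N, if the wrist force passes 120 N, or if a joint passes its speed limit or range.

## Robot

A 6-joint arm with a two-finger parallel gripper is mounted at the origin on a cart in front of the work surface, level with it; the furniture and walls round the work are solid. World frame = base frame: x ahead of the robot, y to its left, z up, the work surface at z = 0. Lengths are in m, angles in rad, forces in N, time in s.
With the tool pointing down it reaches from about 0.25 to 0.725 m from the base axis. Payload 4 kg.
Tool frame: the origin (TCP) lies midway between the tips of the shut fingers; the grasp point (between the pads) lies bot.pinch_z behind it (bot.pinch_z is the distance from the TCP to the grasp point, in m); z points along the fingers, y is the direction in which the jaws open and shut (so a half turn about z gives the same grasp; the last joint's range is limited). The gripper opens to 85 mm and grips with 20 to 120 N. Pads are 22 mm wide; open, the fingers measure 114 mm over their backs; the gripper's body (76 mm by 85 mm) begins 54 mm behind the grasp point. The pads swing forward as they close: fully open they stand 13 mm farther back than shut.
Start: joints at [1.122, 0.241, 0.005, 1.335, 0, 1.571], TCP at [0.217, 0.45, 0.231] pointing down, gripper open.
Joint ranges: [-2.72, 2.72], [-1.05, 1.87], [-1.09, 1.28], [-1.99, 2.15], [-1.42, 1.44], [-3.14, 3.14]. Speed limits (rad/s): [2.79, 2.79, 3.14, 3.14, 3.14, 3.14].

## Interface

Orientations are given as a unit quaternion [x, y, z, w].
In Python, from workcell import bot gives the robot as it stands. The module is installed in compiled form; this text tells all that it offers.
- The arm moves only by the tool move_arm, never from a script. Its argument "series" is a list that holds one entry, the list of rows, each a list of 7 numbers: the shift along the world's x, y, z in cm, then the turn, a rotation vector about the world's x, y, z in degrees, then the opening, from 0 (shut) to 1 (fully open). A call has exactly 5 rows; each row shifts and turns the pose as measured when the row begins; what a row does not reach is not made up. A row lasts 1/10 s, in which the tool goes at most 50 mm and 8.59 degrees, less where a joint would pass 70% of its speed; a pose out of reach is approached as far as the arm can. A call with a gripper value outside its range is refused whole. The fingers move at their own pace and stop on an object; the grip force is fixed at half the most. Time passes only in rows, so rows that do not move let the fingers close, or fill a call up. It gives the time, the measured TCP pose, the force and the opening at its end, in the units of the state.
- bot.get_obs(): the state, without advancing time (a new reading comes with each control period).
- bot.camera(name): name is "scene" or "top" or "wrist"; returns (picture, depth): 420x560x3 uint8, red, green, blue; 420x560 float32, m along the optical axis (not along the pixel's ray), 0 where there is no reading.
- bot.camera_info(name): a dict with "vfov" (degrees; the focal length in pixels is half the picture's height over the tangent of half this angle, whatever the lens; pixels are square), "cx", "cy" (the principal point, pixels), "cam_to_world" (4x4, takes a point from camera to world coordinates); the wrist camera has in their place "tool_from_camera" (4x4, takes a point from camera to tool coordinates, whose origin is the TCP and whose axes are the flange's). Camera axes: x right, y down, z forward; pixel columns grow to the right and rows downward; lengths in m; the calibration is good to about 2 mm. The wrist camera is an equidistant fisheye: a pixel r from the principal point sees the ray r / f radians off the axis. A picture is of the moment at which its call begins: read the wrist's pose just before it. camera_info takes no time and is no camera call.
- bot.job_done(): hands the job in, once; it reports no verdict.
Trained networks look in the newest picture that a camera, given by its name, has taken for a name from the list of things; names that differ only in an ending like _2 or _b are one class to them, and where a whole thing is asked for, a point or a joint stands for the part that bears it (a point fixed in the world has none). Each returns a list of dicts, best first, with "confidence" (0 to 1); they miss things now and then, are a little off and sometimes report something else, mostly with a low value. They report only what shows in the picture. A call takes as long as a camera call. They do not tell look-alikes from the thing itself.
- bot.find_in(camera, target): "at" ([x, y, z] in m, in world coordinates, good to about 4 mm: the middle of the surface that is visible of it).
The state is a dict: "clock": time; "joint_pos": joint angles; "joint_vel": joint speeds; "tau": joint torques, N m; "eef_pos": TCP position; "tool_rot": TCP orientation; "ft_force": force on the tool from outside, world axes, zero at the start; "ft_torque": the same for the moment, N m; "grip_width": finger opening in m.
Only numpy, scipy, OpenCV 4.12 (cv2) and the standard library are available. Lean on these libraries where they do the work, as an engineer would, in place of code of your own. Each camera call takes 0.05 s, during which the arm holds its last target.

## Working session

There is one attempt and no reset: what is moved stays moved. The work goes in short steps, Python scripts to look and compute and a tool call to move; the robot and the scene stay as the last step left them, time stands still between calls to the robot, and variables do not carry over. Pictures are saved under pics/ and viewed, and the job is handed in when it is done.

Besides the shell and the picture viewer there is one more tool, called after "Request:" as name(argument=value, ...) on one line, values as JSON. move_arm: Moves the arm, as the interface text tells. Its arguments: {"type":"object","properties":{"series":{"type":"array","items":{"type":"array","items":{"type":"array","items":{"type":"number"}}}}},"required":["series"]}

```bash
mkdir -p pics; cat > h.py <<'E'
from workcell import bot
import numpy as np, cv2
def snap(c,fn):
    p,d=bot.camera(c); cv2.imwrite('pics/'+fn,p[:,:,::-1]); np.save('pics/'+fn[:-4]+'.npy',d); return p,d
def K(c,h=420):
    i=bot.camera_info(c); return h/2/np.tan(np.radians(i['vfov'])/2),i['cx'],i['cy'],np.array(i['cam_to_world'])
def cloud(c,d):
    f,cx,cy,T=K(c); v,u=np.mgrid[:d.shape[0],:d.shape[1]]
    P=np.stack([(u-cx)*d/f,(v-cy)*d/f,d,np.ones_like(d)],-1)@T.T
    P=P[...,:3]; P[d==0]=np.nan; return P
E
python3 - <<'E'
from h import *
np.set_printoptions(precision=4,suppress=True)
for c in ['scene','top']:
    snap(c,c+'0.png')
    print(c,K(c))
    for t in ['stand','salt_shaker','pepper_mill','turmeric_jar','tin_half']:
        print(t,[(np.round(r['at'],3).tolist(),round(r['confidence'],2)) for r in bot.find_in(c,t)])
print(bot.get_obs(),bot.pinch_z)
E
```

```text
scene (np.float64(544.8494436003996), 282.97869243076155, 208.07781129813495, array([[ 0.8658, -0.4267,  0.2615,  0.0919],
       [-0.5004, -0.731 ,  0.464 , -0.5132],
       [-0.0069, -0.5326, -0.8464,  1.4266],
       [ 0.    ,  0.    ,  0.    ,  1.    ]]))
stand [([0.509, -0.067, 0.045], 0.75)]
salt_shaker [([0.423, 0.638, 0.052], 0.81), ([0.42, 0.216, 0.057], 0.8)]
pepper_mill [([0.578, 0.181, 0.089], 0.93), ([0.557, 0.453, 0.118], 0.78), ([0.49, 0.15, 0.06], 0.55)]
turmeric_jar [([0.426, 0.362, 0.066], 0.6)]
tin_half [([0.57, 0.338, 0.053], 0.82)]
top (np.float64(537.1897579132277), 272.50240070203654, 214.08223613244542, array([[-0.0602, -0.7704,  0.6347, -0.6608],
       [-0.9981,  0.0409, -0.045 ,  0.2994],
       [ 0.0087, -0.6362, -0.7715,  1.5229],
       [ 0.    ,  0.    ,  0.    ,  1.    ]]))
stand [([0.524, -0.163, 0.035], 0.93)]
salt_shaker [([0.416, 0.232, 0.056], 0.75), ([0.524, -0.169, 0.042], 0.73), ([0.412, 0.649, 0.05], 0.52)]
pepper_mill [([0.484, 0.165, 0.052], 0.65), ([0.414, 0.23, 0.053], 0.43), ([0.542, 0.446, 0.047], 0.38)]
turmeric_jar [([0.416, 0.375, 0.056], 0.71)]
tin_half [([0.56, 0.353, 0.055], 0.63)]
{'clock': 0.6, 'joint_pos': array([ 1.122 ,  0.2406,  0.005 ,  1.3352, -0.    ,  1.5708]), 'joint_vel': array([ 0.0005, -0.001 ,  0.0009, -0.0001, -0.0004, -0.0005]), 'tau': array([ -0.0004, -37.1974,  25.2571,   0.0014,  -0.    ,  -0.    ]), 'eef_pos': array([0.2169, 0.4505, 0.2313]), 'tool_rot': array([ 0.2225,  0.9749, -0.    ,  0.    ]), 'ft_force': array([0.3426, 0.1775, 0.1836]), 'ft_torque': array([-0.0255,  0.0031, -0.066 ]), 'grip_width': 0.08546791624867628} 0.0187
```

View pics/scene0.png

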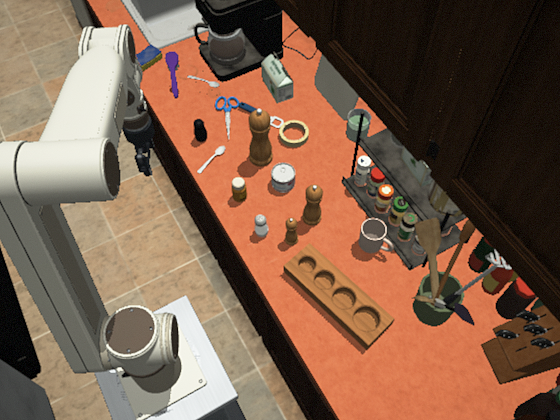

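View pics/top0.png

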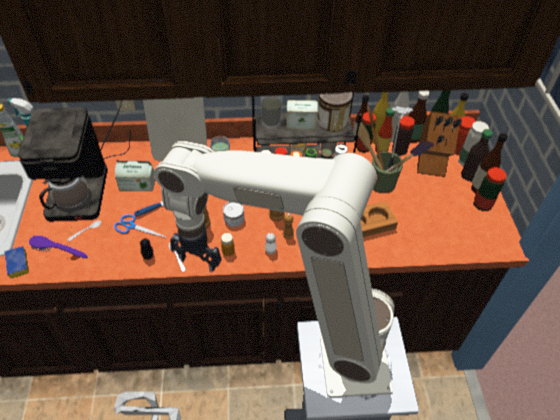

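The scene picture shows the big mill at (261,138), the middle one, which is meant, at (313,204), and the small one at (291,231). The white salt shaker is at (261,225) and the black one at (200,130). The stand's small hole is near (305,263) and its largest near (367,318).

```bash
cat > m.py <<'E'
from h import *
from scipy.optimize import least_squares
np.set_printoptions(precision=4,suppress=True)
d=np.load('pics/scene0.npy');P=cloud('scene',d)
F=P.reshape(-1,3)
m=(np.abs(F[:,2])<.02)&(F[:,0]>.3)&(F[:,0]<.6)&(F[:,1]>-.3)&(F[:,1]<.7)
# table plane
t=F[m&(F[:,1]>.2)];print('table z',np.percentile(t[:,2],[10,50,90]))
pl=np.linalg.lstsq(np.c_[t[:,:2],np.ones(len(t))],t[:,2],rcond=None)[0];print(pl)
s=F[(F[:,2]>.034)&(F[:,2]<.052)&(F[:,0]>.35)&(F[:,0]<.66)&(F[:,1]>-.28)&(F[:,1]<.12)]
r=cv2.minAreaRect((s[:,:2]*1000).astype(np.float32));print('stand',r,np.median(s[:,2]),len(s))
# refine by silhouette of top points
fl=np.zeros((700,700),np.uint8)
for x,y in s[:,:2]: cv2.circle(fl,(int(x*1000),int(y*1000)+400),2,255,-1)
cv2.imwrite('pics/standtop.png',fl[50:600,300:700])
rad=lambda h,prof:np.interp(h,*prof)
salt=([0,30,55,66,78,90],[.018,.022,.018,.017,.017,.0])
mill=([0,120],[.029,.024])
cam=K('scene')[3][:3,3]
def fit(P0,prof,zlo,zhi,R):
    q=F[(np.hypot(F[:,0]-P0[0],F[:,1]-P0[1])<R)&(F[:,2]>zlo)&(F[:,2]<zhi)]
    rr=rad(q[:,2]*1000,prof)
    s=least_squares(lambda c:np.hypot(q[:,0]-c[0],q[:,1]-c[1])-rr,P0,loss='soft_l1',f_scale=.002)
    return s.x,len(q),np.std(s.fun)
print('salt',fit([.425,.225],salt,.015,.06,.04),fit([.425,.225],salt,.062,.08,.04))
for a,b in [(.03,.06),(.06,.12)]: print('mill',fit([.585,.188],mill,a,b,.05))
for n,p in [('small',(.5,.155)),('mill',(.585,.188)),('salt',(.425,.225)),('big',(.56,.46))]:
    q=F[(np.hypot(F[:,0]-p[0],F[:,1]-p[1])<.04)]; i=np.nanargmax(q[:,2]); print(n,q[i])
E
python3 m.py
```

```text
table z [-0.0048  0.      0.0053]
[ 0.0083  0.0004 -0.0038]
stand ((567.1571044921875, -48.26786804199219), (225.57394409179688, 320.3532409667969), 13.516735076904297) 0.0433429212900982 2970
salt (array([0.4311, 0.2275]), 122, np.float64(0.001957405849839469)) (array([0.4304, 0.2273]), 46, np.float64(0.001171498517731396))
mill (array([0.5905, 0.197 ]), 128, np.float64(0.0024287979720381413))
mill (array([0.5936, 0.1989]), 150, np.float64(0.003201274114195001))
small [0.4964 0.1597 0.1163]
mill [0.5892 0.1915 0.1714]
salt [0.429  0.2133 0.0957]
big [0.5661 0.4694 0.2307]
```

```bash
python3 -c "
import cv2
i=cv2.imread('pics/scene0.png')[160:360,210:440];cv2.imwrite('pics/crop.png',cv2.resize(i,None,fx=3,fy=3,interpolation=2))"
```

```text
(no output)
```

View pics/crop.png

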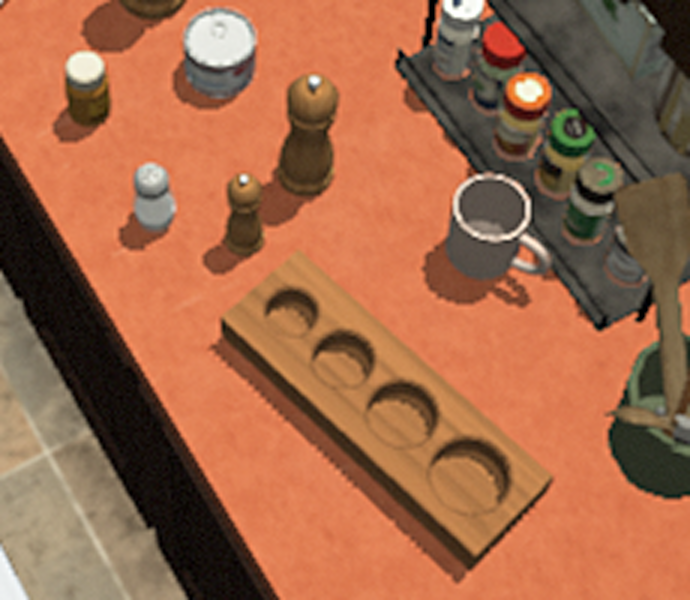

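View pics/standtop.png

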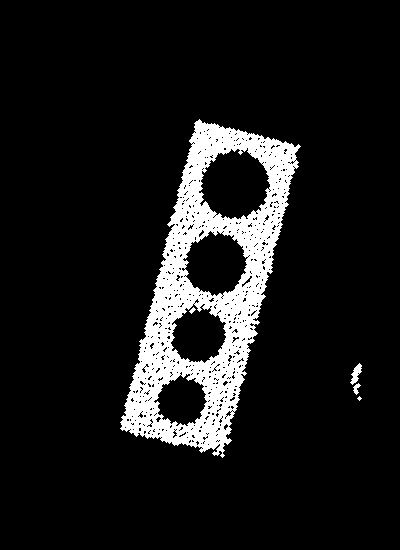

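The picture shows the stand's smallest hole at crop (290,313) and its largest at (470,475). The top-face mask is clean, so next I fit the stand's pose to it.

```bash
cat > st.py <<'E'
from h import *
from scipy.optimize import least_squares
np.set_printoptions(precision=4,suppress=True)
d=np.load('pics/scene0.npy');F=cloud('scene',d).reshape(-1,3)
s=F[(F[:,2]>.034)&(F[:,2]<.052)&(F[:,0]>.35)&(F[:,0]<.61)&(F[:,1]>-.28)&(F[:,1]<.08)]
r=cv2.minAreaRect((s[:,:2]*1000).astype(np.float32));print('stand',r)
fl=np.zeros((800,800),np.uint8)
for x,y in s[:,:2]: cv2.circle(fl,(int(round(x*1000)),int(round(y*1000))+400),2,255,-1)
fl=cv2.morphologyEx(fl,cv2.MORPH_CLOSE,np.ones((5,5)))
cs,h=cv2.findContours(fl,cv2.RETR_CCOMP,cv2.CHAIN_APPROX_NONE)
H=[]
for c,hh in zip(cs,h[0]):
    if hh[3]>=0 and cv2.contourArea(c)>500:
        (x,y),rr=cv2.minEnclosingCircle(c); M=cv2.moments(c); H.append([M['m10']/M['m00'],M['m01']/M['m00']-400,2*np.sqrt(M['m00']/np.pi)])
H=np.array(sorted(H,key=lambda a:a[1]));print(H)
yo=np.array([-106.5,-25,49.5,117])
f=least_squares(lambda p:np.r_[p[0]-yo*np.sin(p[2])-H[:,0],p[1]+yo*np.cos(p[2])-H[:,1]],[500,-60,.2])
print(f.x,f.fun)
for y in yo: print(f.x[0]-y*np.sin(f.x[2]),f.x[1]+y*np.cos(f.x[2]))
E
python3 st.py
```

```text
stand ((510.77825927734375, -63.3895263671875), (108.99198150634766, 317.1863098144531), 13.58407974243164)
[[ 535.0093 -166.0396   67.2452]
 [ 515.8688  -86.9061   60.1332]
 [ 498.5105  -14.51     53.488 ]
 [ 481.8284   51.037    47.0075]]
[509.8812 -62.6046   0.2397] [ 0.1517 -0.0533 -0.379   0.2806 -0.0212  0.016  -0.0093  0.0145]
535.1610626355449 -166.0607810554357
515.8154577659506 -86.89009473638498
498.13143859067713 -14.519344665596272
482.10900510972476 51.05146915693041
```

Request:
move_arm(series=[[[3.4, -3.5, 0, 0, 0, 0, 1], [3.4, -3.5, 0, 0, 0, 0, 1], [3.4, -3.5, 0, 0, 0, 0, 1], [3.4, -3.5, 0, 0, 0, 0, 1], [3.4, -3.5, 0, 0, 0, 0, 1]]])

```text
clock: 1.1
eef_pos: [0.3875, 0.2753, 0.2316]
tool_rot: [0.215, 0.977, 0.002, 0.0]
ft_force: [1.6, 0.8, 0.0]
grip_width: 0.0852
```

Next, a look from the wrist.

```bash
cat >> h.py <<'E'
from scipy.spatial.transform import Rotation as R
def wcloud(save=None):
    o=bot.get_obs(); 
    p,d=bot.camera('wrist'); i=bot.camera_info('wrist')
    f=210/np.tan(np.radians(i['vfov'])/2)
    v,u=np.mgrid[:420,:560]; x=u-i['cx'];y=v-i['cy'];r=np.hypot(x,y)+1e-9;th=r/f
    k=np.where(th<1.5,np.tan(th),np.nan)*d/r
    C=np.stack([x*k,y*k,d,np.ones_like(d)],-1)@np.array(i['tool_from_camera']).T
    W=C[...,:3]@R.from_quat(o['tool_rot']).as_matrix().T+o['eef_pos']
    W[d==0]=np.nan
    if save: cv2.imwrite('pics/'+save,p[:,:,::-1]); np.save('pics/'+save[:-4]+'.npy',W)
    return p,W
E
python3 - <<'E'
from h import *
np.set_printoptions(precision=4,suppress=True)
p,W=wcloud('w1.png')
o=bot.get_obs();print(o['eef_pos'],o['tool_rot'],bot.camera_info('wrist'))
for t in ['salt_shaker','pepper_mill']:
        print(t,[(np.round(r['at'],3).tolist(),round(r['confidence'],2)) for r in bot.find_in('wrist',t)])
F=W.reshape(-1,3)
t=F[(np.abs(F[:,2])<.02)];print(len(t),np.nanmedian(t[:,2]))
for n,q in [('salt',(.43,.227)),('mill',(.589,.195))]:
  for a,b in [(0.015,.045),(.045,.065),(.062,.08),(.08,.1),(.13,.15),(.155,.18)]:
    s=F[(np.hypot(F[:,0]-q[0],F[:,1]-q[1])<.045)&(F[:,2]>a)&(F[:,2]<b)]
    if len(s)>5: print(n,a,len(s),s.min(0),s.max(0),cv2.minEnclosingCircle((s[:,:2]*1000).astype(np.float32)))
E
```

```text
[0.3925 0.2698 0.2315] [0.2189 0.9758 0.0002 0.0028] {'vfov': 65.70646984690485, 'cx': 274.4972417071566, 'cy': 211.96495403533777, 'tool_from_camera': array([[ 0.0006, -0.9564, -0.292 ,  0.0746],
       [ 1.    ,  0.0005,  0.0003, -0.0007],
       [-0.0002, -0.292 ,  0.9564, -0.1422],
       [ 0.    ,  0.    ,  0.    ,  1.    ]])}
salt_shaker [([0.425, 0.635, 0.04], 0.91), ([0.419, 0.231, 0.076], 0.8), ([0.427, 0.369, 0.077], 0.26)]
pepper_mill [([0.568, 0.204, 0.043], 0.66), ([0.544, 0.459, 0.132], 0.59), ([0.487, 0.172, 0.072], 0.56)]
103229 -0.0004184470548782848
salt 0.015 353 [0.4078 0.211  0.0154] [0.4445 0.2494 0.0449] ((427.9554138183594, 228.7334442138672), 21.350988388061523)
salt 0.045 304 [0.4097 0.211  0.045 ] [0.441  0.2471 0.0649] ((428.5313720703125, 227.87939453125), 19.27316665649414)
salt 0.062 276 [0.411  0.2113 0.0621] [0.4453 0.2449 0.08  ] ((427.8413391113281, 227.49057006835938), 17.60260009765625)
salt 0.08 712 [0.4125 0.2121 0.08  ] [0.4437 0.243  0.0897] ((427.99407958984375, 227.3763427734375), 15.932779312133789)
mill 0.015 559 [0.5601 0.172  0.015 ] [0.5955 0.2246 0.045 ] ((583.6587524414062, 198.2694091796875), 26.650678634643555)
mill 0.045 518 [0.5618 0.1733 0.045 ] [0.6005 0.2219 0.065 ] ((586.23876953125, 197.65939331054688), 25.21281623840332)
mill 0.062 342 [0.566  0.1795 0.062 ] [0.5914 0.2175 0.0797] ((582.0548706054688, 198.84066772460938), 20.193952560424805)
mill 0.08 37 [0.5693 0.189  0.0801] [0.5749 0.2093 0.0846] ((572.6798706054688, 199.1575927734375), 10.36211109161377)
```

View pics/w1.png

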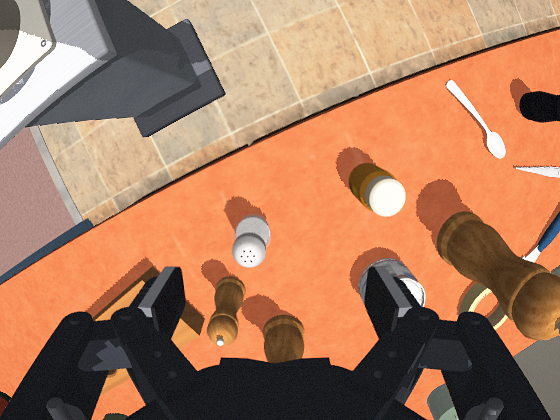

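The wrist picture shows the white salt shaker at (250,245) between the fingers. The cap cloud puts it at (0.428, 0.2275), and the scene camera gives (0.4305, 0.2275), so they agree within 2.5 mm.

Request:
move_arm(series=[[[1.8, -2.1, -2, 0, 0, 0, 1], [1.8, -2.1, -3, 0, 0, 0, 1], [0, 0, -3, 0, 0, 0, 1], [0, 0, -2, 0, 0, 0, 1], [0, 0, 0, 0, 0, 0, 1]]])

```text
clock: 1.75
eef_pos: [0.4235, 0.2362, 0.1301]
tool_rot: [0.215, 0.977, 0.005, 0.001]
ft_force: [-0.1, -2.0, 0.0]
grip_width: 0.0857
```

Request:
move_arm(series=[[[0.6, -0.9, 0, 0, 0, 0, 1], [0, 0, -2.5, 0, 0, 0, 1], [0, 0, -2.5, 0, 0, 0, 1], [0, 0, -2, 0, 0, 0, 1], [0, 0, 0, 0, 0, 0, 1]]])

```text
clock: 2.25
eef_pos: [0.4335, 0.2318, 0.0652]
tool_rot: [0.211, 0.977, 0.009, 0.006]
ft_force: [-1.2, -0.0, 0.5]
grip_width: 0.0854
```

```bash
cat > c.py <<'E'
from h import *
import sys
o=bot.get_obs();t=R.from_quat([.2225,.9749,0,0])
g=np.array([float(a) for a in sys.argv[1:4]])
print('shift cm',np.round((g-o['eef_pos'])*100,2),'turn deg',np.round(np.degrees((t*R.from_quat(o['tool_rot']).inv()).as_rotvec()),2),'w',round(o['grip_width'],4),'F',np.round(o['ft_force'],1),'t',o['clock'],'pos',np.round(o['eef_pos'],4))
E
python3 c.py .429 .2275 .048
```

```text
shift cm [-0.45 -0.43 -1.72] turn deg [-0.83  0.85 -1.33] w 0.0854 F [-1.2 -0.   0.5] t 2.25 pos [0.4335 0.2318 0.0652]
```

Request:
move_arm(series=[[[-0.4, -0.4, -0.8, -0.8, 0.8, -1.3, 1], [0, 0, -0.8, 0, 0, 0, 1], [0, 0, 0, 0, 0, 0, 1], [0, 0, 0, 0, 0, 0, 1], [0, 0, 0, 0, 0, 0, 1]]])

```text
clock: 2.75
eef_pos: [0.4329, 0.2299, 0.0533]
tool_rot: [0.223, 0.975, 0.003, 0.003]
ft_force: [0.3, 0.7, 0.3]
grip_width: 0.0856
```

```bash
python3 c.py .429 .2275 .048
```

```text
shift cm [-0.39 -0.24 -0.53] turn deg [-0.2   0.45  0.  ] w 0.0856 F [0.3 0.7 0.3] t 2.75 pos [0.4329 0.2299 0.0533]
```

Request:
move_arm(series=[[[-0.4, -0.2, -0.5, -0.2, 0.4, 0, 1], [-0.1, -0.1, -0.2, 0, 0, 0, 1], [0, 0, 0, 0, 0, 0, 1], [0, 0, 0, 0, 0, 0, 0.3], [0, 0, 0, 0, 0, 0, 0]]])

```text
clock: 3.25
eef_pos: [0.4278, 0.2267, 0.0466]
tool_rot: [0.223, 0.975, 0.0, 0.001]
ft_force: [-0.9, 0.2, 0.5]
grip_width: 0.0592
```

```bash
python3 c.py .429 .2275 .048
```

```text
shift cm [0.12 0.08 0.14] turn deg [-0.01  0.08  0.01] w 0.0592 F [-0.9  0.2  0.5] t 3.25 pos [0.4278 0.2267 0.0466]
```

Request:
move_arm(series=[[[0.1, 0.1, 0.1, 0, 0, 0, 0], [0, 0, 0, 0, 0, 0, 0], [0, 0, 0, 0, 0, 0, 0], [0, 0, 0, 0, 0, 0, 0], [0, 0, 0, 0, 0, 0, 0]]])

```text
clock: 3.75
eef_pos: [0.4296, 0.2282, 0.0482]
tool_rot: [0.223, 0.975, 0.001, 0.001]
ft_force: [-0.0, 0.4, 1.0]
grip_width: 0.0334
```

```bash
python3 c.py .429 .2275 .048; python3 -c "
from h import *
wcloud('w2.png')"
```

```text
shift cm [-0.06 -0.07 -0.02] turn deg [-0.05  0.16  0.  ] w 0.0334 F [-0.   0.4  1. ] t 3.75 pos [0.4296 0.2282 0.0482]
```

View pics/w2.png

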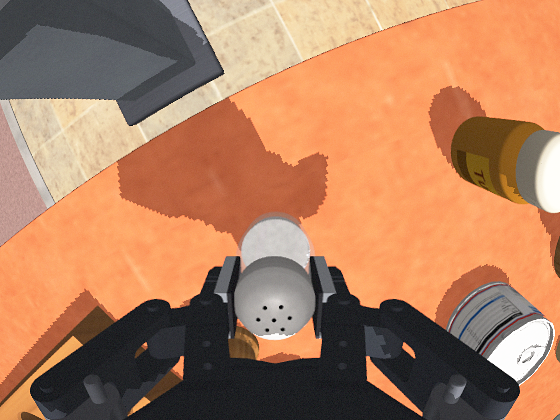

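The salt shaker is gripped by its cap at picture position (275,295), with an opening of 33.4 mm. I lift it now.

Request:
move_arm(series=[[[0, 0, 3.5, 0, 0, 0, 0], [0, 0, 4.5, 0, 0, 0, 0], [0, 0, 4.5, 0, 0, 0, 0], [0, -1.5, 3, 0, 0, 0, 0], [0.8, -3, 0.5, 0, 0, 0, 0]]])

```text
clock: 4.3
eef_pos: [0.4328, 0.1823, 0.2101]
tool_rot: [0.22, 0.976, -0.002, -0.003]
ft_force: [0.9, 0.2, -0.8]
grip_width: 0.0329
```

```bash
python3 c.py .4821 .051 .19
```

```text
shift cm [  4.93 -13.13  -2.01] turn deg [ 0.2  -0.37 -0.32] w 0.0329 F [ 0.9  0.2 -0.8] t 4.3 pos [0.4328 0.1823 0.2101]
```

Request:
move_arm(series=[[[1.2, -3.4, 0, 0, 0, 0, 0], [1.2, -3.4, 0, 0, 0, 0, 0], [1.2, -3.2, -0.5, 0, 0, 0, 0], [0.8, -1.8, -0.5, 0, 0, 0, 0], [0, 0, 0, 0, 0, 0, 0]]])

```text
clock: 4.8
eef_pos: [0.4787, 0.058, 0.2022]
tool_rot: [0.22, 0.975, -0.002, -0.0]
ft_force: [-0.5, 0.0, -1.2]
grip_width: 0.0332
```

```bash
python3 c.py .4821 .051 .10
```

```text
shift cm [  0.34  -0.7  -10.22] turn deg [ 0.17 -0.08 -0.25] w 0.0332 F [-0.5  0.  -1.2] t 4.8 pos [0.4787 0.058  0.2022]
```

Request:
move_arm(series=[[[0.3, -0.7, -1, 0, 0, 0, 0], [0, 0, -2.5, 0, 0, 0, 0], [0, 0, -2, 0, 0, 0, 0], [0, 0, 0, 0, 0, 0, 0], [0, 0, 0, 0, 0, 0, 0]]])

```text
clock: 5.3
eef_pos: [0.4805, 0.052, 0.1437]
tool_rot: [0.219, 0.976, -0.002, -0.001]
ft_force: [-0.1, 0.1, -0.9]
grip_width: 0.0331
```

```bash
cat > ws.py <<'E'
from h import *
import sys
np.set_printoptions(precision=4,suppress=True)
p,W=wcloud(sys.argv[1]); F=W.reshape(-1,3)
o=bot.get_obs(); e=o['eef_pos']; print('tcp',e,o['tool_rot'])
s=F[(F[:,2]>.036)&(F[:,2]<.052)&(F[:,0]>.38)&(F[:,0]<.61)&(F[:,1]>-.28)&(F[:,1]<.115)]
print('zmed',np.median(s[:,2]))
fl=np.zeros((800,800),np.uint8)
for x,y in s[:,:2]: cv2.circle(fl,(int(round(x*1000)),int(round(y*1000))+400),2,255,-1)
cv2.imwrite('pics/m_'+sys.argv[1],fl[150:550,300:700])
fl=cv2.morphologyEx(fl,cv2.MORPH_CLOSE,np.ones((5,5)))
cs,h=cv2.findContours(fl,cv2.RETR_CCOMP,cv2.CHAIN_APPROX_NONE)
for c,hh in zip(cs,h[0]):
    if hh[3]>=0 and cv2.contourArea(c)>500:
        M=cv2.moments(c); print(M['m10']/M['m00'],M['m01']/M['m00']-400,2*np.sqrt(M['m00']/np.pi))
E
python3 ws.py w3.png; python3 c.py .4821 .051 .10
```

```text
tcp [0.4803 0.052  0.1438] [ 0.2191  0.9757 -0.0015 -0.0016]
zmed 0.043458173631544444
shift cm [ 0.18 -0.1  -4.38] turn deg [ 0.13 -0.21 -0.4 ] w 0.0333 F [-0.1 -0.9 -0.8] t 5.35 pos [0.4803 0.052  0.1438]
```

View pics/w3.png

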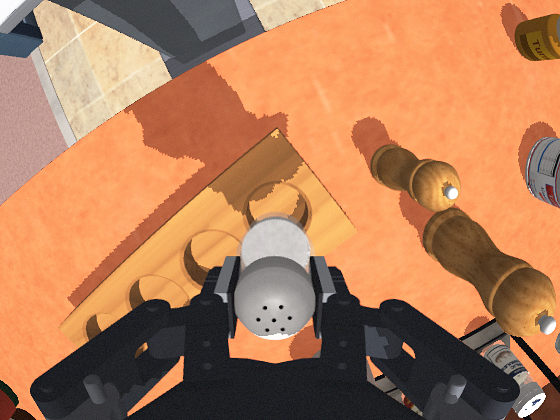

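View pics/m_w3.png

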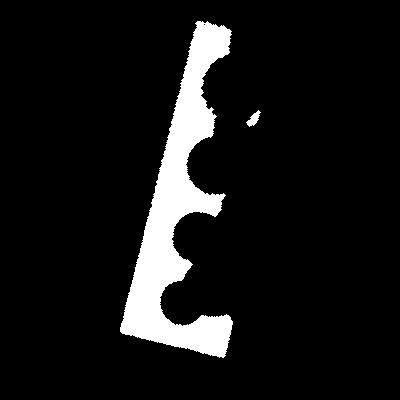

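The wrist picture shows the shaker at (275,270) above the smallest hole at (277,205). The mask edges match the scene fit to about 1 mm. I lower it now.

Request:
move_arm(series=[[[0.2, -0.1, -1.2, 0.1, -0.2, -0.4, 0], [0, 0, -1.5, 0, 0, 0, 0], [0, 0, -1.2, 0, 0, 0, 0], [0, 0, 0, 0, 0, 0, 0], [0, 0, 0, 0, 0, 0, 0]]])

```text
clock: 5.85
eef_pos: [0.4863, 0.0532, 0.1093]
tool_rot: [0.221, 0.975, 0.001, 0.005]
ft_force: [-0.3, 0.6, -1.1]
grip_width: 0.0329
```

```bash
python3 c.py .4821 .051 .0625
```

```text
shift cm [-0.42 -0.22 -4.68] turn deg [-0.05  0.57 -0.19] w 0.0329 F [-0.3  0.6 -1.1] t 5.85 pos [0.4863 0.0532 0.1093]
```

Request:
move_arm(series=[[[-0.4, -0.2, -0.4, 0, 0.6, -0.2, 0], [-0.1, 0, -0.6, 0, 0, 0, 0], [-0.1, 0, -0.6, 0, 0, 0, 0], [0, 0, 0, 0, 0, 0, 0], [0, 0, 0, 0, 0, 0, 0]]])

```text
clock: 6.35
eef_pos: [0.4815, 0.0514, 0.0947]
tool_rot: [0.223, 0.975, 0.001, 0.001]
ft_force: [-0.3, 0.7, -0.7]
grip_width: 0.0328
```

```bash
python3 c.py .4821 .051 .0625
```

```text
shift cm [ 0.06 -0.04 -3.22] turn deg [-0.07  0.18  0.01] w 0.0328 F [-0.3  0.7 -0.7] t 6.35 pos [0.4815 0.0514 0.0947]
```

Foot just above the mouth (z about 0.047). I continue slowly.

Request:
move_arm(series=[[[0, 0, -0.6, 0, 0, 0, 0], [-0.1, 0, -0.6, 0, 0, 0, 0], [0, 0, -0.6, 0, 0.1, 0, 0], [-0.1, 0, -0.6, 0, 0.1, 0, 0], [0, 0, 0, 0, 0, 0, 0]]])

```text
clock: 6.85
eef_pos: [0.4791, 0.0513, 0.0684]
tool_rot: [0.223, 0.975, 0.0, -0.001]
ft_force: [0.7, 0.3, -1.1]
grip_width: 0.0332
```

```bash
python3 c.py .4821 .051 .0625
```

```text
shift cm [ 0.3  -0.03 -0.59] turn deg [-0.07 -0.06  0.01] w 0.0332 F [ 0.7  0.3 -1.1] t 6.85 pos [0.4791 0.0513 0.0684]
```

Request:
move_arm(series=[[[0.3, 0, -0.2, 0, 0, 0, 0], [0, 0, -0.3, 0, 0, 0, 0], [0, 0, -0.2, 0, 0, 0, 0], [0, 0, 0, 0, 0, 0, 0], [0, 0, 0, 0, 0, 0, 0]]])

```text
clock: 7.35
eef_pos: [0.4836, 0.0512, 0.0626]
tool_rot: [0.223, 0.975, 0.001, 0.001]
ft_force: [0.9, -0.3, -1.4]
grip_width: 0.0334
```

```bash
python3 c.py .4821 .051 .0625
```

```text
shift cm [-0.15 -0.02 -0.01] turn deg [-0.05  0.09  0.02] w 0.0334 F [ 0.9 -0.3 -1.4] t 7.35 pos [0.4836 0.0512 0.0626]
```

Request:
move_arm(series=[[[-0.1, 0, -0.1, 0, 0, 0, 0], [0, 0, -0.1, 0, 0, 0, 0], [0, 0, 0, 0, 0, 0, 0], [0, 0, 0, 0, 0, 0, 0], [0, 0, 0, 0, 0, 0, 0]]])

```text
clock: 7.85
eef_pos: [0.4837, 0.0511, 0.0622]
tool_rot: [0.223, 0.975, 0.001, 0.002]
ft_force: [0.2, 0.4, 0.3]
grip_width: 0.0331
```

```bash
python3 c.py .4821 .051 .0625
```

```text
shift cm [-0.16 -0.01  0.03] turn deg [-0.04  0.28  0.02] w 0.0331 F [0.2 0.4 0.3] t 7.85 pos [0.4837 0.0511 0.0622]
```

Contact: the load is off and the height is as expected. I release.

Request:
move_arm(series=[[[0, 0, 0, 0, 0, 0, 1], [0, 0, 0, 0, 0, 0, 1], [0, 0, 0, 0, 0, 0, 1], [0, 0, 0, 0, 0, 0, 1], [0, 0, 0.5, 0, 0, 0, 1]]])

```text
clock: 8.35
eef_pos: [0.4831, 0.0512, 0.0664]
tool_rot: [0.223, 0.975, 0.001, 0.001]
ft_force: [-0.5, 0.1, 0.1]
grip_width: 0.0857
```

```bash
python3 c.py .4821 .051 .2
```

```text
shift cm [-0.1  -0.02 13.36] turn deg [-0.04  0.18  0.02] w 0.0857 F [-0.5  0.1  0.1] t 8.35 pos [0.4831 0.0512 0.0664]
```

Request:
move_arm(series=[[[0, 0, 3.5, 0, 0, 0, 1], [0, 0, 4.5, 0, 0, 0, 1], [0, 0, 4.5, 0, 0, 0, 1], [0, 0, 4, 0, 0, 0, 1], [0, 0, 0, 0, 0, 0, 1]]])

```text
clock: 8.85
eef_pos: [0.4802, 0.0509, 0.2382]
tool_rot: [0.223, 0.975, 0.0, 0.0]
ft_force: [0.8, -0.5, 0.5]
grip_width: 0.0857
```

```bash
python3 ws.py w4.png; python3 - <<'E'
from h import *
np.set_printoptions(precision=4,suppress=True)
F=np.load('pics/w4.npy').reshape(-1,3)
for n,q in [('salt',(.482,.051)),('mill',(.589,.195))]:
  for a,b in [(.015,.045),(.05,.07),(.06,.08),(.076,.092),(.092,.11),(.11,.13),(.13,.15),(.16,.18)]:
    s=F[(np.hypot(F[:,0]-q[0],F[:,1]-q[1])<.045)&(F[:,2]>a)&(F[:,2]<b)]
    if len(s)>5: print(n,a,len(s),s.min(0),s.max(0),cv2.minEnclosingCircle((s[:,:2]*1000).astype(np.float32)))
E
```

```text
tcp [0.479  0.0507 0.2357] [ 0.2227  0.9749 -0.0004 -0.0017]
zmed 0.04341618207559586
489.2031863570066 48.79681364299336 43.490198248617865
498.0107910814885 -12.897960802983448 51.714984904921025
salt 0.015 3473 [0.4372 0.0062 0.015 ] [0.5269 0.0958 0.045 ] ((482.0045471191406, 51.003929138183594), 44.99418640136719)
salt 0.05 291 [0.4639 0.0309 0.05  ] [0.4967 0.0714 0.0699] ((483.9419860839844, 50.9105224609375), 20.634275436401367)
salt 0.06 212 [0.4655 0.0341 0.06  ] [0.4922 0.0699 0.0794] ((481.7325439453125, 51.79998016357422), 18.82805824279785)
salt 0.076 117 [0.4661 0.0349 0.076 ] [0.4992 0.0683 0.092 ] ((482.84918212890625, 51.4449348449707), 17.044076919555664)
salt 0.092 952 [0.4665 0.0355 0.0921] [0.499  0.068  0.1043] ((482.46490478515625, 51.61311721801758), 16.744800567626953)
mill 0.015 523 [0.5602 0.1688 0.015 ] [0.6049 0.2196 0.0449] ((586.126220703125, 195.17703247070312), 27.115894317626953)
mill 0.05 547 [0.5628 0.171  0.05  ] [0.6033 0.2185 0.0699] ((587.4720458984375, 195.56082153320312), 24.702627182006836)
mill 0.06 489 [0.5649 0.1734 0.06  ] [0.6017 0.2159 0.08  ] ((585.6485595703125, 194.24383544921875), 22.384855270385742)
mill 0.076 260 [0.5687 0.176  0.076 ] [0.598  0.2118 0.092 ] ((586.4605102539062, 194.22958374023438), 19.26622772216797)
mill 0.092 213 [0.5658 0.1722 0.092 ] [0.5911 0.2075 0.11  ] ((580.5277099609375, 189.02630615234375), 19.857742309570312)
mill 0.11 504 [0.5648 0.1706 0.11  ] [0.6007 0.2145 0.13  ] ((587.3449096679688, 193.92901611328125), 23.84389877319336)
mill 0.13 949 [0.5638 0.1695 0.13  ] [0.6056 0.2176 0.15  ] ((588.4540405273438, 193.99862670898438), 24.90804100036621)
mill 0.16 146 [0.5836 0.1877 0.1602] [0.5937 0.1992 0.1705] ((588.8508911132812, 193.64634704589844), 5.990111827850342)
```

View pics/w4.png

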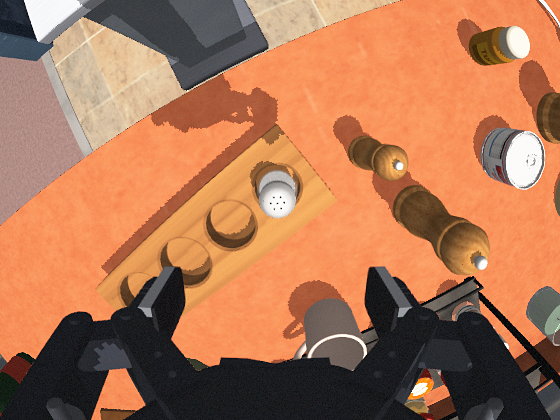

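The salt shaker sits in the smallest hole at (277,197), with its cap top at z = 0.104 as expected. The mill's knob is at (0.589, 0.194, 0.170). Before descending I check the free space around the mill.

```bash
python3 - <<'E'
from h import *
np.set_printoptions(precision=3,suppress=True)
for f in ['scene0','w4']:
    F=(cloud('scene',np.load('pics/scene0.npy')) if f=='scene0' else np.load('pics/w4.npy')).reshape(-1,3)
    r=np.hypot(F[:,0]-.589,F[:,1]-.1945); 
    for lo,hi in [(.09,.17),(.17,.4)]:
        s=(r>.035)&(r<.2)&(F[:,2]>lo)&(F[:,2]<hi); q=F[s]; rr=r[s]
        a=np.degrees(np.arctan2(q[:,1]-.1945,q[:,0]-.589))
        for k in range(-180,180,30):
            m=(a>=k)&(a<k+30)
            if m.sum()>8: i=np.argsort(rr[m])[4]; print(f,lo,k,m.sum(),q[m][i],rr[m][i])
E
python3 c.py .54 .16 .235
```

```text
scene0 0.09 -180 107 [0.505 0.173 0.101] 0.08704887242444652
scene0 0.09 -30 128 [0.775 0.174 0.114] 0.1874671373180475
scene0 0.09 0 152 [0.763 0.227 0.1  ] 0.17723437056606836
scene0 0.09 150 11 [0.428 0.223 0.093] 0.1637121887289029
scene0 0.17 -30 128 [0.775 0.18  0.208] 0.1867090354075132
scene0 0.17 0 149 [0.776 0.205 0.207] 0.18740731348335435
w4 0.09 -180 995 [0.511 0.161 0.097] 0.08511211093025066
w4 0.09 -150 1020 [0.491 0.066 0.093] 0.16176478548917683
w4 0.09 -30 138 [0.763 0.119 0.109] 0.1899907455523484
w4 0.09 0 186 [0.77  0.24  0.113] 0.18645476902531058
w4 0.17 -150 25290 [0.518 0.112 0.307] 0.10906747467818476
w4 0.17 -30 81 [0.774 0.138 0.181] 0.19371280501940358
w4 0.17 0 381 [0.774 0.237 0.181] 0.1894922728041553
shift cm [ 6.1  10.93 -0.07] turn deg [ 0.   -0.2   0.02] w 0.0854 F [-0.6 -1.1  0.1] t 8.9 pos [0.479  0.0507 0.2357]
```

Request:
move_arm(series=[[[2.2, 3.2, 0, 0, 0, 0, 1], [2.2, 3.2, 0, 0, 0, 0, 1], [2.2, 3.2, 0, 0, 0, 0, 1], [2.2, 3, 0, 0, 0, 0, 1], [0, 0, 0, 0, 0, 0, 1]]])

```text
clock: 9.4
eef_pos: [0.5663, 0.1793, 0.2307]
tool_rot: [0.225, 0.974, -0.002, -0.005]
ft_force: [-0.2, -1.1, -0.0]
grip_width: 0.0853
```

```bash
cat > mm.py <<'E'
from h import *
import sys
np.set_printoptions(precision=4,suppress=True)
wcloud(sys.argv[1])
F=np.load('pics/'+sys.argv[1][:-4]+'.npy').reshape(-1,3)
q=(.589,.195)
for a,b in [(.015,.045),(.05,.07),(.11,.13),(.13,.15),(.16,.18)]:
    s=F[(np.hypot(F[:,0]-q[0],F[:,1]-q[1])<.045)&(F[:,2]>a)&(F[:,2]<b)]
    if len(s)>5: print(a,len(s),s.min(0),s.max(0),cv2.minEnclosingCircle((s[:,:2]*1000).astype(np.float32)))
E
python3 mm.py w5.png; python3 c.py .589 .1945 .105
```

```text
0.015 294 [0.5612 0.1699 0.015 ] [0.5932 0.2235 0.0448] ((584.6362915039062, 196.86744689941406), 27.057559967041016)
0.05 501 [0.5633 0.1723 0.05  ] [0.5983 0.2207 0.07  ] ((587.4480590820312, 196.46392822265625), 24.5208797454834)
0.11 261 [0.5647 0.1758 0.111 ] [0.5852 0.2182 0.1232] ((580.1280517578125, 196.99191284179688), 21.806306838989258)
0.13 1138 [0.5643 0.1699 0.1309] [0.6123 0.2191 0.15  ] ((588.9368286132812, 194.6816864013672), 24.866146087646484)
0.16 237 [0.5835 0.1885 0.1633] [0.5944 0.2005 0.1705] ((588.913330078125, 194.51939392089844), 5.980392932891846)
shift cm [  2.4    1.69 -12.57] turn deg [ 0.23 -0.71  0.32] w 0.0855 F [ 0.3  0.  -0.7] t 9.45 pos [0.565  0.1776 0.2307]
```

View pics/w5.png

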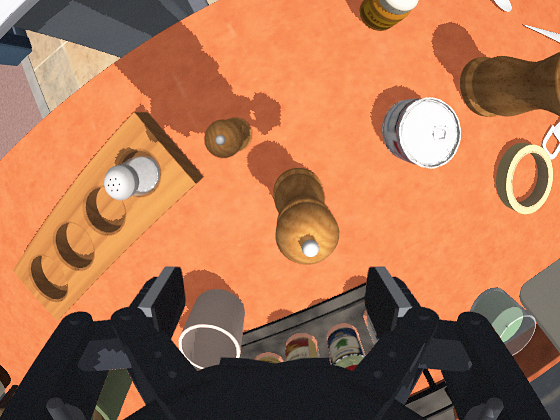

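The wrist picture shows the mill's head at (308,232), and its knob fits at (0.589, 0.1945). I move over it and descend.

Request:
move_arm(series=[[[2.4, 1.7, 0, 0.2, -0.7, 0.3, 1], [0, 0, 0, 0, 0, 0, 1], [0, 0, -1.5, 0, 0, 0, 1], [0, 0, -2, 0, 0, 0, 1], [0, 0, 0, 0, 0, 0, 1]]])

```text
clock: 9.95
eef_pos: [0.5838, 0.1894, 0.1905]
tool_rot: [0.224, 0.975, -0.004, -0.005]
ft_force: [-1.0, 0.1, 0.2]
grip_width: 0.0853
```

```bash
python3 c.py .589 .1945 .105
```

```text
shift cm [ 0.52  0.51 -8.55] turn deg [ 0.37 -0.65  0.19] w 0.0853 F [-1.   0.1  0.2] t 9.95 pos [0.5838 0.1894 0.1905]
```

Request:
move_arm(series=[[[0.5, 0.5, -1, 0.4, -0.7, 0.2, 1], [0.1, 0.1, -1.5, 0, 0, 0, 1], [0, 0, -2, 0, 0, 0, 1], [0, 0, -1.5, 0, 0, 0, 1], [0, 0, 0, 0, 0, 0, 1]]])

```text
clock: 10.45
eef_pos: [0.5871, 0.1901, 0.1333]
tool_rot: [0.225, 0.974, -0.0, 0.001]
ft_force: [-0.0, -0.2, 0.4]
grip_width: 0.0855
```

```bash
python3 c.py .589 .1945 .105
```

```text
shift cm [ 0.19  0.44 -2.83] turn deg [0.03 0.06 0.28] w 0.0855 F [-0.  -0.2  0.4] t 10.45 pos [0.5871 0.1901 0.1333]
```

Request:
move_arm(series=[[[0.2, 0.4, -0.8, 0, 0, 0.3, 1], [0, 0.1, -0.8, 0, 0, 0, 1], [0, 0, -0.7, 0, 0, 0, 1], [0, 0, 0, 0, 0, 0, 1], [0, 0, 0, 0, 0, 0, 1]]])

```text
clock: 10.95
eef_pos: [0.5903, 0.1947, 0.1126]
tool_rot: [0.223, 0.975, 0.001, 0.003]
ft_force: [0.5, -0.4, 0.3]
grip_width: 0.0856
```

```bash
python3 c.py .589 .1945 .105
```

```text
shift cm [-0.13 -0.02 -0.76] turn deg [-0.03  0.31  0.03] w 0.0856 F [ 0.5 -0.4  0.3] t 10.95 pos [0.5903 0.1947 0.1126]
```

Request:
move_arm(series=[[[-0.1, 0, -0.4, 0, 0.3, 0, 1], [0, 0, -0.4, 0, 0, 0, 1], [0, 0, 0, 0, 0, 0, 1], [0, 0, 0, 0, 0, 0, 1], [0, 0, 0, 0, 0, 0, 1]]])

```text
clock: 11.45
eef_pos: [0.5896, 0.1949, 0.1046]
tool_rot: [0.223, 0.975, 0.001, 0.0]
ft_force: [0.5, 0.7, 0.6]
grip_width: 0.0855
```

```bash
python3 c.py .589 .1945 .105; python3 mm.py w6.png
```

```text
shift cm [-0.06 -0.04  0.04] turn deg [-0.05  0.04  0.02] w 0.0855 F [0.5 0.7 0.6] t 11.45 pos [0.5896 0.1949 0.1046]
0.015 750 [0.561  0.1708 0.015 ] [0.6042 0.2237 0.045 ] ((586.1095581054688, 197.08042907714844), 26.77850341796875)
0.05 1439 [0.563  0.1731 0.05  ] [0.604  0.2205 0.07  ] ((587.4906005859375, 196.37571716308594), 24.6695499420166)
0.11 2266 [0.5606 0.1508 0.11  ] [0.618 0.239 0.13 ] ((589.1063842773438, 194.97813415527344), 44.99136734008789)
0.13 6217 [0.5601 0.1508 0.13  ] [0.6182 0.239  0.15  ] ((588.975341796875, 195.0157470703125), 44.987674713134766)
0.16 2411 [0.5571 0.1523 0.1601] [0.6171 0.2392 0.18  ] ((588.3648681640625, 195.50027465820312), 44.961666107177734)
```

View pics/w6.png

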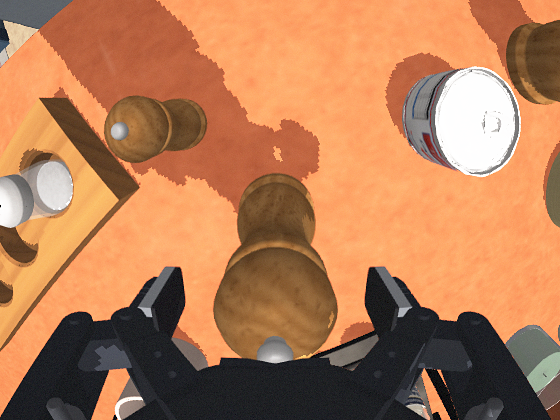

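The mill's head is centred between the pads at (275,300) and the knob is clear of the body. I close the gripper.

Request:
move_arm(series=[[[0, 0, 0, 0, 0, 0, 0], [0, 0, 0, 0, 0, 0, 0], [0, 0, 0, 0, 0, 0, 0], [0, 0, 0, 0, 0, 0, 0], [0, 0, 0, 0, 0, 0, 0]]])

```text
clock: 12.0
eef_pos: [0.5901, 0.195, 0.1055]
tool_rot: [0.223, 0.975, 0.001, 0.001]
ft_force: [-0.9, 0.8, -1.5]
grip_width: 0.0464
```

```bash
python3 c.py .589 .1945 .105; python3 mm.py w7.png
```

```text
shift cm [-0.11 -0.05 -0.05] turn deg [-0.06  0.12  0.02] w 0.0464 F [-0.9  0.8 -1.5] t 12.0 pos [0.5901 0.195  0.1055]
0.015 754 [0.5612 0.1704 0.015 ] [0.6005 0.2234 0.045 ] ((586.69140625, 197.2335662841797), 27.14466667175293)
0.05 1421 [0.5634 0.1717 0.05  ] [0.6041 0.2206 0.07  ] ((587.877685546875, 196.13397216796875), 24.812416076660156)
0.11 2527 [0.5647 0.1639 0.11  ] [0.6002 0.2306 0.13  ] ((583.9932861328125, 197.2552032470703), 37.04353713989258)
0.13 6212 [0.5632 0.1583 0.13  ] [0.6104 0.2371 0.15  ] ((584.16259765625, 197.72320556640625), 43.72114944458008)
0.16 5216 [0.5601 0.1509 0.16  ] [0.6192 0.2391 0.18  ] ((588.9692993164062, 195.02037048339844), 44.9945068359375)
```

View pics/w7.png

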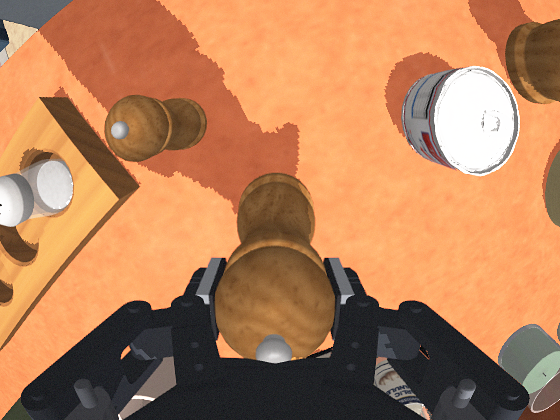

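Gripped: opening 46.4 mm, head at (275,300). Lifting.

Request:
move_arm(series=[[[0, 0, 1.5, 0, 0, 0, 0], [0, 0, 3, 0, 0, 0, 0], [0, 0, 4, 0, 0, 0, 0], [0, 0, 4, 0, 0, 0, 0], [0, 0, 1, 0, 0, 0, 0]]])

```text
clock: 12.55
eef_pos: [0.5849, 0.1934, 0.238]
tool_rot: [0.223, 0.975, -0.003, -0.006]
ft_force: [1.2, -0.1, -0.4]
grip_width: 0.0466
```

```bash
python3 c.py .5158 -.0869 .255; python3 mm.py w8.png
```

```text
shift cm [ -6.91 -28.03   1.7 ] turn deg [ 0.2  -0.69  0.02] w 0.0466 F [ 1.2 -0.1 -0.4] t 12.55 pos [0.5849 0.1934 0.238 ]
0.13 673 [0.5527 0.1695 0.1352] [0.5914 0.2234 0.15  ] ((577.151611328125, 196.25393676757812), 28.57809829711914)
0.16 619 [0.5554 0.1684 0.1601] [0.5979 0.2214 0.18  ] ((580.6986694335938, 195.3044891357422), 27.0955753326416)
```

View pics/w8.png

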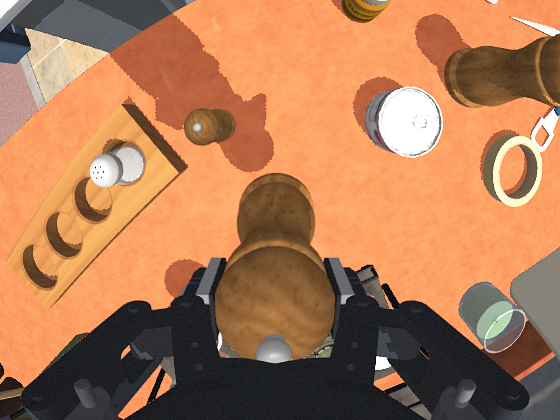

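The mill is held upright with its foot at about z = 0.13. I carry it across.

Request:
move_arm(series=[[[0, -1.5, 1.5, 0, 0, 0, 0], [-0.8, -3.5, 1, 0, 0, 0, 0], [-1, -4, 0, 0, 0, 0, 0], [-1, -4, 0, 0, 0, 0, 0], [-1, -4, 0, 0, 0, 0, 0]]])

```text
clock: 13.1
eef_pos: [0.5434, 0.0239, 0.2524]
tool_rot: [0.217, 0.976, -0.005, -0.011]
ft_force: [-0.1, -0.2, -1.6]
grip_width: 0.0464
```

```bash
python3 c.py .5158 -.0869 .24
```

```text
shift cm [ -2.76 -11.08  -1.24] turn deg [ 0.26 -1.4  -0.62] w 0.0464 F [-0.1 -0.2 -1.6] t 13.1 pos [0.5434 0.0239 0.2524]
```

Request:
move_arm(series=[[[-0.4, -3.5, 0, 0.3, -1.4, -0.6, 0], [-0.5, -3.5, 0, 0, 0, 0, 0], [-0.5, -2, 0, 0, 0, 0, 0], [0, 0, 0, 0, 0, 0, 0], [0, 0, 0, 0, 0, 0, 0]]])

```text
clock: 13.6
eef_pos: [0.5216, -0.0741, 0.2413]
tool_rot: [0.226, 0.974, -0.001, -0.009]
ft_force: [-1.0, 0.2, -1.3]
grip_width: 0.0468
```

```bash
python3 c.py .5158 -.0869 .17
```

```text
shift cm [-0.58 -1.28 -7.13] turn deg [-0.09 -0.98  0.47] w 0.0468 F [-1.   0.2 -1.3] t 13.6 pos [ 0.5216 -0.0741  0.2413]
```

Request:
move_arm(series=[[[-0.6, -1.3, -0.5, -0.1, -1, 0.5, 0], [0, 0, -1.5, 0, 0, 0, 0], [0, 0, -1.5, 0, 0, 0, 0], [0, 0, 0, 0, 0, 0, 0], [0, 0, 0, 0, 0, 0, 0]]])

```text
clock: 14.1
eef_pos: [0.515, -0.082, 0.2008]
tool_rot: [0.219, 0.976, 0.001, -0.003]
ft_force: [0.3, -0.3, -0.9]
grip_width: 0.0461
```

```bash
python3 c.py .5158 -.0869 .17
```

```text
shift cm [ 0.08 -0.49 -3.08] turn deg [-0.16 -0.29 -0.46] w 0.0461 F [ 0.3 -0.3 -0.9] t 14.1 pos [ 0.515  -0.082   0.2008]
```

Request:
move_arm(series=[[[0.1, -0.5, -0.5, -0.2, -0.3, -0.5, 0], [0, 0, -0.8, 0, 0, 0, 0], [0, 0, -0.8, 0, 0, 0, 0], [0, 0, 0, 0, 0, 0, 0], [0, 0, 0, 0, 0, 0, 0]]])

```text
clock: 14.6
eef_pos: [0.5174, -0.0861, 0.1791]
tool_rot: [0.222, 0.975, -0.0, 0.001]
ft_force: [-0.5, -0.2, -1.2]
grip_width: 0.0464
```

```bash
python3 c.py .5158 -.0869 .165; python3 ws.py w9.png;  python3 - <<'E'
from h import *
np.set_printoptions(precision=4,suppress=True)
snap('scene','scene9.png')
from scipy.optimize import least_squares
o=bot.get_obs()['eef_pos'];fz=o[2]-.105
for nm,F in [('wrist',np.load('pics/w9.npy').reshape(-1,3)),('scene',cloud('scene',np.load('pics/scene9.npy')).reshape(-1,3))]:
  for a,b in [(.004,.02),(.004,.035),(.02,.05)]:
    h=F[:,2]-fz
    q=F[(np.hypot(F[:,0]-o[0],F[:,1]-o[1])<.04)&(h>a)&(h<b)]
    if len(q)<10: continue
    rr=.029-(q[:,2]-fz)/.12*.005
    s=least_squares(lambda c:np.hypot(q[:,0]-c[0],q[:,1]-c[1])-rr,o[:2],loss='soft_l1',f_scale=.002)
    print(nm,a,b,len(q),s.x-o[:2],np.std(s.fun),fz)
E
```

```text
shift cm [-0.16 -0.08 -1.41] turn deg [ 0.06  0.15 -0.06] w 0.0464 F [-0.5 -0.2 -1.2] t 14.6 pos [ 0.5174 -0.0861  0.1791]
tcp [ 0.5173 -0.0861  0.179 ] [ 0.2221  0.975  -0.0002  0.0012]
zmed 0.04352841217801731
486.99187194161067 62.03334162727049 50.58235725176625
497.86779981114256 -13.597891092225382 51.929965874715094
wrist 0.004 0.02 700 [-0.0004  0.0006] 0.001175525103479581 0.07420915401468654
wrist 0.004 0.035 815 [-0.0004  0.0006] 0.001104024366416528 0.07420915401468654
wrist 0.02 0.05 867 [-0.0001  0.0002] 0.0006558506545886912 0.07420915401468654
scene 0.004 0.02 87 [-0.0004  0.0017] 0.0018738098915718245 0.07420915401468654
scene 0.004 0.035 122 [-0.0001  0.0018] 0.0017222553841068644 0.07420915401468654
scene 0.02 0.05 111 [0.0004 0.0017] 0.0014010395014709205 0.07420915401468654
```

View pics/w9.png

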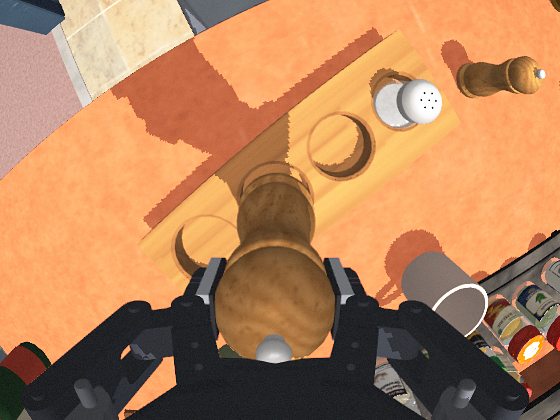

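View pics/scene9.png

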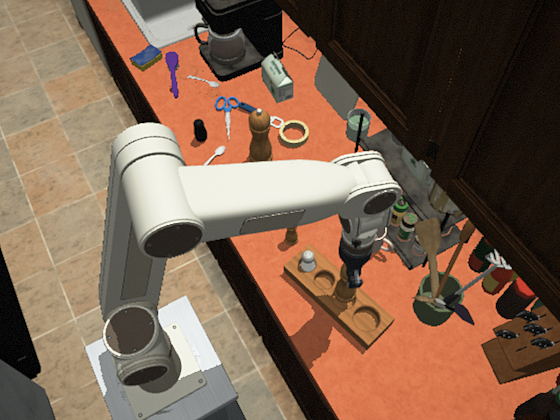

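```bash
python3 - <<'E'
from h import *
from scipy.optimize import least_squares
np.set_printoptions(precision=1,suppress=True)
yo=np.array([-106.5,-25,49.5,117])
for n in ['w4','w5','w6','w7','w8','w9','scene9']:
    W=np.load('pics/%s.npy'%n)
    if n=='scene9': W=cloud('scene',W)
    F=W.reshape(-1,3)
    s=F[(F[:,2]>.039)&(F[:,2]<.049)&(F[:,0]>.38)&(F[:,0]<.61)&(F[:,1]>-.28)&(F[:,1]<.115)]
    if len(s)<300: continue
    # top-face points; hole centres: fit so that boundary gap points fit circle radius 
    pts=s[:,:2]*1000
    bin=np.zeros((800,800),np.uint8)
    for x,y in pts: cv2.circle(bin,(int(round(x)),int(round(y))+400),2,255,-1)
    er=cv2.erode(bin,np.ones((3,3)))
    cs,_=cv2.findContours(er,cv2.RETR_LIST,cv2.CHAIN_APPROX_NONE)
    E=np.concatenate([c[:,0] for c in cs]).astype(float)-[0,400]
    rd=np.array([35,31.5,28,24.5])+1.5
    def res(p,full=False):
        c=np.c_[p[0]-yo*np.sin(p[2]),p[1]+yo*np.cos(p[2])]
        D=np.linalg.norm(E[:,None]-c[None],axis=2)-rd-p[3]
        return D
    p=np.array([509.9,-62.6,.2397,0.])
    for k in range(8):
        D=res(p);i=np.abs(D).argmin(1);m=np.abs(D).min(1)<(6 if k<3 else 3)
        f=least_squares(lambda q:res(q)[m,i[m]],p,loss='soft_l1',f_scale=1.);p=f.x
    print(n,m.sum(),np.bincount(i[m],minlength=4),p,'h63',p[0]+25*np.sin(p[2]),p[1]-25*np.cos(p[2]),round(np.std(f.fun),2))
E
```

```text
w4 512 [ 96 153 156 107] [509.7 -61.    0.2  -1.8] h63 515.6510655774642 -85.25500183848249 0.83
w5 643 [216 195 140  92] [510.1 -59.9   0.2  -1.1] h63 516.0953435314701 -84.20790767429499 0.91
w6 246 [ 0 77 91 78] [511.1 -59.6   0.2  -1.7] h63 517.2626311025077 -83.80177628493114 1.13
w7 245 [ 0 79 91 75] [510.9 -59.8   0.2  -1.6] h63 517.0719334436667 -84.00464925308091 1.06
w8 649 [237 193 140  79] [510.1 -59.7   0.2  -1. ] h63 516.0826050978234 -83.98768880439803 1.05
w9 465 [113 100 157  95] [509.8 -61.2   0.2  -2. ] h63 515.6854280529926 -85.4784403584253 0.78
scene9 1407 [452 287 395 273] [509.7 -62.4   0.2   3.4] h63 515.6360867349686 -86.63570759908474 1.73
```

The wrist view puts hole_63 at TCP (0.516, -0.086) and the scene view at (0.516, -0.0885). I take (0.516, -0.087), which is within the bevel either way.

Request:
move_arm(series=[[[-0.1, -0.1, -0.4, 0, 0.1, 0, 0], [-0.1, 0, -0.5, 0, 0, 0, 0], [0, 0, -0.5, 0, 0, 0, 0], [0, 0, -0.4, 0, 0, 0, 0], [0, 0, 0, 0, 0, 0, 0]]])

```text
clock: 15.2
eef_pos: [0.5155, -0.0874, 0.1602]
tool_rot: [0.222, 0.975, -0.0, 0.001]
ft_force: [-0.1, -0.9, -2.1]
grip_width: 0.0464
```

```bash
python3 c.py .516 -.087 .152
```

```text
shift cm [ 0.05  0.04 -0.82] turn deg [ 0.07  0.11 -0.03] w 0.0464 F [-0.1 -0.9 -2.1] t 15.2 pos [ 0.5155 -0.0874  0.1602]
```

Request:
move_arm(series=[[[0.05, 0, -0.3, 0, 0.1, 0, 0], [0, 0, -0.3, 0, 0, 0, 0], [0, 0, 0, 0, 0, 0, 0], [0, 0, 0, 0, 0, 0, 0], [0, 0, 0, 0, 0, 0, 0]]])

```text
clock: 15.7
eef_pos: [0.5162, -0.0874, 0.1536]
tool_rot: [0.222, 0.975, -0.001, 0.0]
ft_force: [-0.2, 0.2, -1.3]
grip_width: 0.0462
```

```bash
python3 c.py .516 -.087 .152
```

```text
shift cm [-0.02  0.04 -0.16] turn deg [ 0.07  0.   -0.04] w 0.0462 F [-0.2  0.2 -1.3] t 15.7 pos [ 0.5162 -0.0874  0.1536]
```

Request:
move_arm(series=[[[0, 0.05, -0.3, 0, 0, 0, 0], [0, 0, -0.3, 0, 0, 0, 0], [0, 0, -0.3, 0, 0, 0, 0], [0, 0, 0, 0, 0, 0, 0], [0, 0, 0, 0, 0, 0, 0]]])

```text
clock: 16.2
eef_pos: [0.5163, -0.0868, 0.144]
tool_rot: [0.222, 0.975, -0.001, 0.0]
ft_force: [0.9, 0.3, -1.6]
grip_width: 0.0463
```

```bash
python3 c.py .516 -.087 .119
```

```text
shift cm [-0.03 -0.02 -2.5 ] turn deg [ 0.08  0.03 -0.04] w 0.0463 F [ 0.9  0.3 -1.6] t 16.2 pos [ 0.5163 -0.0868  0.144 ]
```

Request:
move_arm(series=[[[0, 0, -0.4, 0, 0, 0, 0], [0, 0, -0.4, 0, 0, 0, 0], [0, 0, -0.4, 0, 0, 0, 0], [0, 0, 0, 0, 0, 0, 0], [0, 0, 0, 0, 0, 0, 0]]])

```text
clock: 16.7
eef_pos: [0.5162, -0.0868, 0.1308]
tool_rot: [0.222, 0.975, -0.001, 0.0]
ft_force: [-0.1, -0.4, -2.0]
grip_width: 0.0466
```

```bash
python3 c.py .516 -.087 .119
```

```text
shift cm [-0.02 -0.02 -1.18] turn deg [ 0.07  0.01 -0.04] w 0.0466 F [-0.1 -0.4 -2. ] t 16.7 pos [ 0.5162 -0.0868  0.1308]
```

Request:
move_arm(series=[[[0, 0, -0.4, 0, 0, 0, 0], [0, 0, -0.4, 0, 0, 0, 0], [0, 0, -0.2, 0, 0, 0, 0], [0, 0, 0, 0, 0, 0, 0], [0, 0, 0, 0, 0, 0, 0]]])

```text
clock: 17.2
eef_pos: [0.5162, -0.0868, 0.1199]
tool_rot: [0.222, 0.975, -0.001, 0.0]
ft_force: [-0.1, -0.8, -1.1]
grip_width: 0.0465
```

```bash
python3 c.py .516 -.087 .119
```

```text
shift cm [-0.02 -0.02 -0.09] turn deg [ 0.07  0.01 -0.04] w 0.0465 F [-0.1 -0.8 -1.1] t 17.2 pos [ 0.5162 -0.0868  0.1199]
```

Request:
move_arm(series=[[[0, 0, -0.1, 0, 0, 0, 0], [0, 0, -0.1, 0, 0, 0, 0], [0, 0, 0, 0, 0, 0, 0], [0, 0, 0, 0, 0, 0, 0], [0, 0, 0, 0, 0, 0, 0]]])

```text
clock: 17.7
eef_pos: [0.517, -0.087, 0.1197]
tool_rot: [0.222, 0.975, -0.001, 0.002]
ft_force: [0.4, -0.1, -2.3]
grip_width: 0.0465
```

```bash
python3 c.py .516 -.087 .119
```

```text
shift cm [-0.1   0.   -0.07] turn deg [ 0.11  0.17 -0.04] w 0.0465 F [ 0.4 -0.1 -2.3] t 17.7 pos [ 0.517  -0.087   0.1197]
```

Request:
move_arm(series=[[[-0.1, 0, -0.2, 0, 0.1, 0, 0], [0, 0, -0.1, 0, 0, 0, 0], [0, 0, 0, 0, 0, 0, 0], [0, 0, 0, 0, 0, 0, 0], [0, 0, 0, 0, 0, 0, 0]]])

```text
clock: 18.2
eef_pos: [0.5177, -0.0873, 0.1195]
tool_rot: [0.222, 0.975, -0.001, 0.003]
ft_force: [-0.2, 0.0, 1.5]
grip_width: 0.0462
```

```bash
python3 c.py .516 -.087 .119
```

```text
shift cm [-0.17  0.03 -0.05] turn deg [ 0.15  0.35 -0.04] w 0.0462 F [-0.2  0.   1.5] t 18.2 pos [ 0.5177 -0.0873  0.1195]
```

Seated: it stops at the expected 0.1195 and the force has turned upward. I release and rise.

Request:
move_arm(series=[[[0, 0, 0, 0, 0, 0, 1], [0, 0, 0, 0, 0, 0, 1], [0, 0, 0, 0, 0, 0, 1], [0, 0, 0, 0, 0, 0, 1], [0, 0, 0.5, 0, 0, 0, 1]]])

```text
clock: 18.7
eef_pos: [0.5176, -0.0873, 0.1238]
tool_rot: [0.222, 0.975, -0.001, 0.003]
ft_force: [-0.8, 0.1, -0.2]
grip_width: 0.0854
```

Request:
move_arm(series=[[[0, 0, 2, 0, 0, 0, 1], [0, 0, 3, 0, 0, 0, 1], [0, 0, 4, 0, 0, 0, 1], [0, 0, 4, 0, 0, 0, 1], [0, 0, 2, 0, 0, 0, 1]]])

```text
clock: 19.2
eef_pos: [0.5138, -0.0867, 0.2768]
tool_rot: [0.222, 0.975, -0.001, -0.001]
ft_force: [0.4, 0.7, 0.2]
grip_width: 0.0854
```

Request:
move_arm(series=[[[-3, 0, 0, 0, 0, 0, 1], [-4, 0, 0, 0, 0, 0, 1], [-4, 0, 0, 0, 0, 0, 1], [-2, 0, 0, 0, 0, 0, 1], [0, 0, 0, 0, 0, 0, 1]]])

```text
clock: 19.7
eef_pos: [0.3831, -0.0869, 0.2836]
tool_rot: [0.222, 0.975, -0.001, 0.006]
ft_force: [0.9, -0.2, -0.1]
grip_width: 0.0857
```

```bash
python3 - <<'E'
from h import *
np.set_printoptions(precision=4,suppress=True)
snap('scene','scene10.png');wcloud('w10.png')
for nm,F in [('wrist',np.load('pics/w10.npy').reshape(-1,3)),('scene',cloud('scene',np.load('pics/scene10.npy')).reshape(-1,3))]:
  for n,q,L in [('salt',(.4825,.051),[(.08,.095),(.095,.11)]),('mill',(.516,-.087),[(.05,.08),(.14,.17),(.174,.19)])]:
   for a,b in L:
    s=F[(np.hypot(F[:,0]-q[0],F[:,1]-q[1])<.035)&(F[:,2]>a)&(F[:,2]<b)]
    if len(s)>4: print(nm,n,a,len(s),s.max(0),cv2.minEnclosingCircle((s[:,:2]*1000).astype(np.float32)))
E
```

```text
wrist salt 0.08 231 [0.4979 0.0679 0.095 ] ((482.4949645996094, 50.910037994384766), 17.485626220703125)
wrist salt 0.095 456 [0.4976 0.0654 0.1036] ((482.91790771484375, 51.13603210449219), 15.679611206054688)
wrist mill 0.05 664 [ 0.5271 -0.0592  0.08  ] ((514.8062744140625, -85.70818328857422), 26.95006561279297)
wrist mill 0.14 1269 [ 0.5354 -0.0636  0.17  ] ((517.1815185546875, -88.18497467041016), 25.237964630126953)
wrist mill 0.174 121 [ 0.5215 -0.0828  0.1841] ((516.70458984375, -88.63362121582031), 6.048337459564209)
scene mill 0.05 143 [ 0.5357 -0.0646  0.0797] ((516.6876220703125, -87.81114196777344), 26.818925857543945)
scene mill 0.14 226 [ 0.5433 -0.0664  0.1699] ((518.0543823242188, -89.28773498535156), 25.430585861206055)
scene mill 0.174 30 [ 0.5288 -0.077   0.1884] ((516.7531127929688, -89.67642211914062), 13.750530242919922)
```

View pics/w10.png

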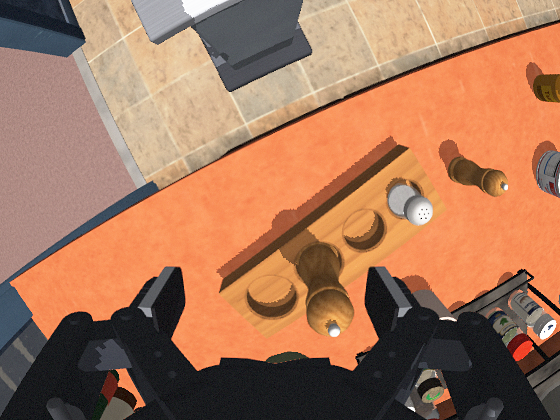

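View pics/scene10.png

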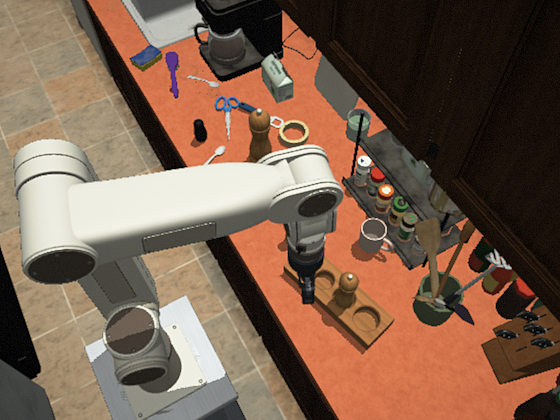

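The mill's top reads 0.184 (expected 0.014 + 0.170) and the salt shaker's 0.104 (expected 0.014 + 0.090). Both are upright and fully down. In the wrist view the mill is at (325,280) and the salt shaker at (410,205), and the gripper is clear of both.

```bash
python3 -c "
from workcell import bot
print(bot.job_done())"
```

```text
the job is handed in; nothing more can be done
None
```

The salt shaker is in the 49 mm hole and the middle-sized pepper mill is in the 63 mm hole. I put the salt in first, lowered both until they touched bottom, then let go and moved the gripper clear. The job was handed in at about 20 s.

- **Fully down:** the last wrist view put the shaker's top at 103.6 mm and the mill's at 184.1 mm. Fully seated they would be at 104 and 184 mm. The mill's axis leans by at most a few mm between foot and knob, about what the 2.5 mm gap round its foot and the measuring error allow.
- **Disagreements:** the wrist and scene cameras differed by about 2.5 mm on where hole_63 was, so I aimed between them and the mill went in with no sideways force. On the final check the scene camera saw the mill with more scatter (top at 188 mm), and the arm hid the shaker from it.
- **Jar and tin:** the spice jar and the tin were not touched and showed undisturbed in the wrist pictures, but I did not measure their positions again at the end.

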